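# Tip two ceramic rods from a tray into an inclined V-trough

### The job

Line up the two white ceramic rods in the V-trough without touching them with the gripper. Carry the tray level by its top bar onto the stand's deck, with its open nose close up to the low ledge at the head of the trough, and let go of it there; then take it again by the fin at its tail and tip it until both rods slide out and lie end to end in the fold against the stop. Lower the empty tray flat onto the deck again, nose still at the ledge, let go, and leave the timer, jar and beaker where they stand.

Things in the scene. Friction and masses are not known exactly. Their poses are not given: they have to be found in the camera images.
- stand: Fixed metal stand on a grey base plate 90 (x) x 400 (y) x 10 mm: a level deck (y positive) and a V-trough (y negative) that falls away from it. Origin on the bench below the head ledge; z up, y level along the stand from trough to deck, x across. A dark ledge 4 mm high crosses the deck at y = -5 to 0 mm and stops the tray's nose; the trough begins at y = -8 mm.
- deck (a point): Where the centre of the tray's underside belongs: stand x 0, y 100 mm, on the deck top (z = 85 mm); axes as the stand's. The tray's nose is then 5 mm from the ledge. The deck spans y -5 to 185 mm of the stand, 60 mm wide. From y 0 to 110 mm it has side guides, 52 mm apart inside, straight for 16 mm, then flared outward, 28 mm high in all, 75 mm over the outside.
- fold (a point): Low end of the V's fold, at the inner face of the stop plate (stand y -198, z 22 mm). y points up the fold, 15 degrees above level, to its head at the deck (z 73 mm); x across; z square to the fold. 90-degree V, walls 32 mm deep, rim 64 mm wide, polished (friction 0.1). A rod in the fold has its centre at x 0, z 17 mm; the one at the stop y 35 mm, the next y 105 mm.
- tray: Loose steel channel tray, 42 mm wide (x), 190 mm long (y), 0.3 kg: open nose at y = -95 mm, closed tail at +95 mm. Origin at the centre of its underside (bottom of its two 8 mm high cross feet), z up. Floor top at z 12 mm, inside 34 mm wide, walls to z 32 mm. A black bar on two arches over its middle, a black fin behind its tail. It starts with its nose pointing roughly as the trough falls.
- nose (a point): Middle of the lower edge of the tray's nose foot (tray y -95, z 0 mm); axes as the tray's. To tip the tray, turn it nose down about this edge, which stays on the deck. On the tray's floor (friction 0.28 to 0.42) the rods start to slide at 16 to 23 degrees; 35 to 40 degrees empties it.
- bar (a point): Middle of the black carrying bar of the tray: 12 mm thick (tray x), 90 mm long (tray y), 16 mm high; 70 mm above the tray's underside, on its centre line. Axes as the tray's. A grip of 60 N holds the loaded tray.
- fin (a point): Grip point on the black fin behind the tray's tail: 12 mm thick (tray x), 45 mm long (tray y 95 to 140 mm), 8 to 50 mm above the tray's underside; this point is at tray y 120, z 34 mm. With the tray on the deck the fin overhangs the deck's end, free below. Axes as the tray's. A grip of 60 N holds it while tipping.
- rod_a: White ceramic rod, 24 mm diameter, 70 mm long, 0.1 kg, lying in the tray nearer the nose; origin at its centre, y along its axis.
- rod_b: The same kind of rod, behind rod_a, nearer the tail.
- timer: Bystander: white bench timer, 54 x 62 x 16 mm; origin at the centre of its underside.
- jar: Bystander: white plastic jar with a blue cap, 49 mm diameter, 63 mm high; origin at the centre of its underside.
- beaker: Bystander: clear glass beaker, 52 mm diameter, 70 mm high, at the left, in front of the tall fixed pellet press that stands left of the deck (keep the arm clear of the press); origin at the centre of its underside.

How it is judged (in metres and radians):
On the way, in this order (a step that is already met when the one before it is completed fails the run):
1. the tray stands level on the deck, nose at the ledge, let go, with both rods still in it (x of tray in the frame of deck between -0.008 and 0.008 m and y of tray in the frame of deck between -0.008 and 0.012 m and z of tray in the frame of deck between -0.003 and 0.005 m and angle between tray's own z axis and vertical below 0.06 rad and angle between the y axis of tray and the y axis of stand, either way round below 0.1 rad and contact force between the fingers and tray below 0.1 N and x of rod_a in the frame of tray between -0.017 and 0.017 m and y of rod_a in the frame of tray between -0.09 and 0.09 m and z of rod_a in the frame of tray between 0.015 and 0.04 m and x of rod_b in the frame of tray between -0.017 and 0.017 m and y of rod_b in the frame of tray between -0.09 and 0.09 m and z of rod_b in the frame of tray between 0.015 and 0.04 m), for 0.2 s.
2. both rods lie end to end in the fold against the stop (x of rod_a in the frame of fold between -0.004 and 0.004 m and z of rod_a in the frame of fold between 0.012 and 0.021 m and angle between the y axis of each of rod_a, rod_b and the y axis of fold, either way round below 0.07 rad and x of rod_b in the frame of fold between -0.004 and 0.004 m and z of rod_b in the frame of fold between 0.012 and 0.021 m and ((y of rod_a in the frame of fold between 0.029 and 0.04 m and y of rod_b in the frame of fold between 0.099 and 0.112 m) or (y of rod_b in the frame of fold between 0.029 and 0.04 m and y of rod_a in the frame of fold between 0.099 and 0.112 m))), for 0.2 s.
At the end, for the whole second after the job is handed in: Both rods rest in the fold (within 4 mm, 4 degrees), one against the stop (within 5 mm), the other behind it (gap up to 5 mm); the empty tray stands level on the deck, within 8 mm sideways, nose under 17 mm from the ledge, released; all at rest (all of step 2 and x of tray in the frame of deck between -0.008 and 0.008 m and y of tray in the frame of deck between -0.008 and 0.012 m and z of tray in the frame of deck between -0.003 and 0.005 m and angle between tray's own z axis and vertical below 0.06 rad and angle between the y axis of tray and the y axis of stand, either way round below 0.1 rad and contact force between the fingers and tray below 0.1 N and linear speed of each of rod_a, rod_b, tray below 0.02 m/s); the robot touches nothing.
It fails at once if the fingers touch a rod (contact force between the fingers and rod_a above 0.5 N or contact force between the fingers and rod_b above 0.5 N).
It fails at once if the tray is tipped (over about 17 degrees) while held anywhere but by its tail fin (angle between tray's own z axis and vertical above 0.3 rad and contact force between the fingers and tray above 1 N and y of the grasp point in the frame of tray below 0.075 m).
It fails at once if a rod drops to the bench (height (world z) of rod_a below 0.02 m or height (world z) of rod_b below 0.02 m).
It fails at once if a bystander is pushed more than 30 mm (distance of any of timer, jar, beaker from where it was at the start of the episode above 0.03 m).
It also fails if it takes over 64 s, if anything falls off the work surface, if the arm or the gripper's body presses on something with over 40 N, if the wrist force passes 120 N, or if a joint passes its speed limit or range.

### The arm

A 7-joint arm with a two-finger parallel gripper is mounted at the origin on a cart in front of the work surface, level with it; the furniture and walls round the work are solid. World frame = base frame: x ahead of the robot, y to its left, z up, the work surface at z = 0. Lengths are in mm, angles in rad, forces in N, time in s.
With the tool pointing down it reaches from about 425 to 975 mm from the base axis. Payload 16.7 kg.
Tool frame: the origin (TCP) lies at the very end of the fingers, on their centre line; the grasp point (between the pads) lies 19 mm behind it; z points along the fingers, y is the line along which they close (so a half turn about z gives the same grasp; the last joint's range is limited). The gripper opens to 85 mm and grips with 20 to 120 N. Pads are 22 mm wide; open, the fingers measure 114 mm over their backs; the gripper's body (76 mm by 85 mm) begins 54 mm behind the grasp point. The pads swing forward as they close: fully open they stand 13 mm farther back than shut.
Start: joints at [-1.359, 0.426, 0.074, 1.606, -0.034, 1.111, -0.067], TCP at [238.925, 631.262, 231.302] pointing down, gripper open.
Joint ranges: [-2.85, 2.85], [-0.5, 2.14], [-1.23, 1.37], [0.21, 2.46], [-1.02, 4.16], [0.16, 2.05], [-2.73, 2.73]. Speed limits (rad/s): [1.89, 1.89, 2.39, 2.39, 3.01, 3.01, 3.01].

### API

Orientations are given as a unit quaternion [w, x, y, z].
In Python, from workcell import manip gives the robot as it stands.
- The arm moves only by the tool send_rows, never from a script. Its argument "rows" is a list of rows, each a list of 5 numbers: the opening, from -1 (shut) to 1 (fully open), then the shift along the tool's x, y, z in m, then the turn about the tool's z in degrees. A call has 1 to 8 rows; each row is the pose to reach, as a shift and turn from the pose commanded when the call began, along the tool's axes at that moment; what a row does not reach only later rows make up. A row lasts 1/10 s, in which the tool goes at most 50 mm and 8.59 degrees, less where a joint would pass 70% of its speed; a pose out of reach is approached as far as the arm can. A call with a gripper value outside its range is refused whole. The fingers move at their own pace and stop on an object; the grip force is fixed at half the most. Time passes only in rows, so rows that repeat a pose let the fingers close. It gives the time, the measured TCP pose, the force, the opening and the grip force at its end, in the units of the state.
- manip.get_obs(): the state, without advancing time (a new reading comes with each control period).
- manip.snapshot(name): name is "scene" or "top" or "wrist"; returns a dict with "pixels" (480x640x3 uint8, red, green, blue), "fx", "fy", "cx", "cy" (pixels), "eye" and "rotation" of the camera in the world. Camera axes: x right, y down, z forward; pixel columns grow to the right and rows downward; lengths in mm; the calibration is good to about 2 mm. A picture is of the moment at which its call begins. There is no depth.
- manip.finish_job(): hands the job in; it is judged then, once.
Trained networks look in a picture, given as the dict that the camera call returned (one of the last four; its "shot" number tells which), for a name from the list of things; names that differ only in an ending like _2 or _b are one class to them, and where a whole thing is asked for, a point or a joint stands for the part that bears it (a point fixed in the world has none). Each returns a list of dicts, best first, with "p" (0 to 1); they miss things now and then, are a little off and sometimes report something else, mostly with a low value. They report only what shows in the picture. A call takes as long as a camera call.
- manip.look_for(picture, name): "at" ([column, row] in pixels, amid what is visible of it).
- manip.regions_of(picture, name): "mask" (480x640 bool, what is visible of it) and "at" ([column, row] in pixels, amid what is visible of it).
- manip.pinpoint(picture, name): "at" ([column, row] in pixels: a listed point, or the origin of a listed thing).
The state is a dict: "clock": time; "joint_positions": joint angles; "qvel": joint speeds; "tau": joint torques, N m; "tool_pos": TCP position; "tcp_rot": TCP orientation; "contact_force": force on the tool from outside, world axes, zero at the start; "torque": the same for the moment, N m; "gripper_width": finger opening in mm; "finger_force": force on a finger pad.
Only numpy, scipy, OpenCV 4.12 (cv2) and the standard library are available. Lean on these libraries where they do the work, as an engineer would, in place of code of your own. Each camera call takes 0.05 s, during which the arm holds its last target. There are 200 camera calls.

## Working session

There is one attempt and no reset: what is moved stays moved. The work goes in short steps, Python scripts to look and compute and a tool call to move; the robot and the scene stay as the last step left them, time stands still between calls to the robot, and variables do not carry over. Pictures are saved under pics/ and viewed, at most 10 in all, crops included, and the job is handed in when it is done.

Besides the shell and the picture viewer there is one more tool, called after "Emit:" as name([rows], argument=value, ...), one row to a line, values as JSON. send_rows: Moves the arm, as the interface text tells. Its arguments: {"type":"object","properties":{"rows":{"type":"array","items":{"type":"array","items":{"type":"number"}}}},"required":["rows"]}

```bash
mkdir -p pics
cat > h.py <<'E'
import numpy as np, cv2
from workcell import manip
from scipy.spatial.transform import Rotation as R
def rot(c):
    r=np.array(c["rotation"],float)
    return r if r.shape==(3,3) else R.from_quat(np.r_[r[1:],r[0]]).as_matrix()
def ray(c,p):
    d=rot(c)@np.array([(p[0]-c["cx"])/c["fx"],(p[1]-c["cy"])/c["fy"],1.]); return np.array(c["eye"],float),d/np.linalg.norm(d)
def onz(c,p,z):
    e,d=ray(c,p); return e+d*(z-e[2])/d[2]
def tri(cs,ps):
    A=0;b=0;L=[ray(c,p) for c,p in zip(cs,ps)]
    for e,d in L:
        M=np.eye(3)-np.outer(d,d);A=A+M;b=b+M@e
    x=np.linalg.solve(A,b); return x,[np.linalg.norm((np.eye(3)-np.outer(d,d))@(x-e)) for e,d in L]
def proj(c,X):
    q=rot(c).T@(np.array(X,float)-np.array(c["eye"],float)); return q[:2]/q[2]*[c["fx"],c["fy"]]+[c["cx"],c["cy"]]
def save(c,n): cv2.imwrite("pics/"+n,c["pixels"][:,:,::-1])
def tcp():
    o=manip.get_obs(); q=o["tcp_rot"]; return np.array(o["tool_pos"]),R.from_quat([q[1],q[2],q[3],q[0]]).as_matrix(),o
E
python3 - <<'E'
from h import *
np.set_printoptions(precision=1,suppress=True)
cs=[manip.snapshot(n) for n in("scene","top")]
for c,n in zip(cs,("s","t")): save(c,n+"1.png"); print(c["eye"],c["fx"]); print(rot(c))
for n in["stand","deck","fold","tray","nose","bar","fin","rod_a","timer","jar","beaker"]:
    r=[manip.pinpoint(c,n) for c in cs]
    print(n,[[(np.round(k["p"],2),np.round(k["at"],0)) for k in q[:2]] for q in r])
    if r[0] and r[1]: print("   ",*tri(cs,[r[0][0]["at"],r[1][0]["at"]]))
print(tcp()[1],tcp()[2])
E
```

```text
[  45.4 -979.1  803.4] 560.4347194390889
[[ 0.9 -0.3  0.4]
 [-0.5 -0.5  0.7]
 [-0.  -0.8 -0.6]]
[ 456.1  -74.1 1185.6] 450.8295724793855
[[ 0.  -1.   0.1]
 [-1.  -0.   0. ]
 [-0.  -0.1 -1. ]]
stand [[(np.float64(0.9), array([342., 263.]))], [(np.float64(0.92), array([306., 217.]))]]
    [612.7 -38.7 -10.9] [np.float64(0.5321097734190322), np.float64(0.532109773418918)]
deck [[(np.float64(0.64), array([315., 216.]))], [(np.float64(0.77), array([271., 214.])), (np.float64(0.23), array([434., 273.]))]]
    [596.6  50.2  82.6] [np.float64(8.949937767676355), np.float64(8.949937767676373)]
fold [[(np.float64(0.89), array([405., 293.]))], [(np.float64(0.84), array([385., 207.]))]]
    [ 640.4 -244.2   29.5] [np.float64(3.9025739485213684), np.float64(3.902573948521354)]
tray [[(np.float64(0.6), array([263., 260.]))], [(np.float64(0.76), array([271., 282.])), (np.float64(0.3), array([265., 283.]))]]
    [439.9  49.1   8. ] [np.float64(1.8343368103595168), np.float64(1.83433681035936)]
nose [[(np.float64(0.76), array([274., 285.]))], [(np.float64(0.74), array([307., 283.]))]]
    [433.5 -41.
[... 1139 characters left out ...]
0035763), np.float64(1.0968115190034962)]
beaker [[(np.float64(0.87), array([218., 204.]))], [(np.float64(0.84), array([154., 283.]))]]
    [435.  352.4  11.6] [np.float64(4.012569361248692), np.float64(4.012569361248702)]
[[-0.9  0.4 -0. ]
 [ 0.4  0.9 -0. ]
 [ 0.  -0.  -1. ]] {'clock': 1.2, 'joint_positions': array([-1.4,  0.4,  0.1,  1.6, -0. ,  1.1, -0.1]), 'qvel': array([ 0., -0.,  0.,  0., -0.,  0., -0.]), 'tau': array([  0. , -95. ,   3.8, -46.4,   0. ,   0. ,  -0. ]), 'tool_pos': array([238.9, 631.2, 231.3]), 'tcp_rot': array([-0. ,  0.2,  1. , -0. ]), 'contact_force': array([-0.1,  0.8,  0.8]), 'torque': array([ 0., -0., -0.]), 'finger_force': 0.0, 'gripper_width': 85.76912316265253}
```

View pics/s1.png

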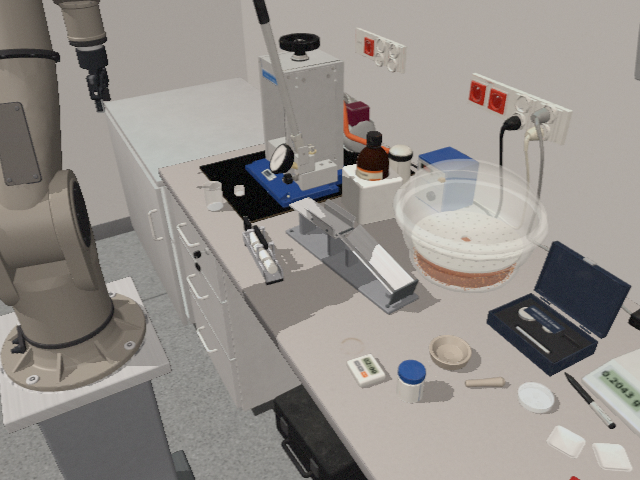

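View pics/t1.png

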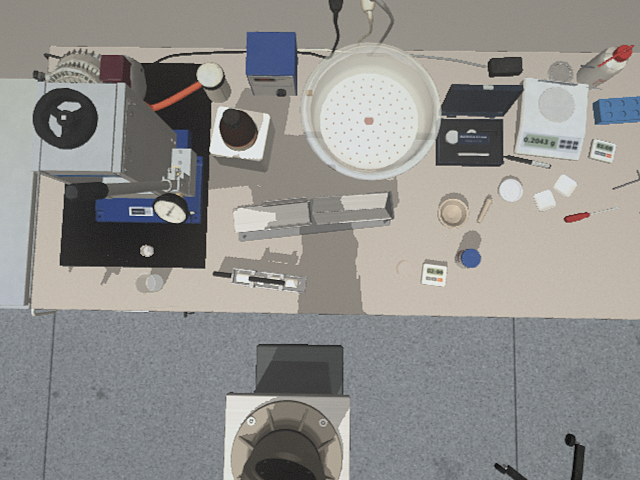

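```bash
cat >> h.py <<'E'
def to(T,yaw=None):
    "shift in tool axes (m) and turn so that tool y points along world yaw (mod 180)"
    p,M,o=tcp(); s=M.T@(np.array(T)-p)/1000
    t=0
    if yaw is not None:
        a=np.degrees(np.arctan2(M[1,1],M[0,1])); t=-((yaw-a+90)%180-90)
    print("shift",s.round(4),"turn",round(t,2),"t",round(o["clock"],2),"tcp",p.round(1),"j",o["joint_positions"].round(2),"F",o["contact_force"].round(1),"w",round(o["gripper_width"],1),round(o["finger_force"],1))
E
python3 -c "
from h import *
to([440,57,230],-7.4);to([440,57,230],-7.4)"
```

```text
shift [-0.3913 -0.4659  0.0013] turn 76.67 t 1.2 tcp [238.9 631.2 231.3] j [-1.36  0.43  0.07  1.61 -0.03  1.11 -0.07] F [-0.1  0.8  0.8] w 85.8 0.0
shift [-0.3913 -0.4659  0.0013] turn 76.67 t 1.2 tcp [238.9 631.2 231.3] j [-1.36  0.43  0.07  1.61 -0.03  1.11 -0.07] F [-0.1  0.8  0.8] w 85.8 0.0
```

Emit:
send_rows([
  [1, -0.03, -0.036, 0, 6],
  [1, -0.06, -0.072, 0, 12],
  [1, -0.09, -0.108, 0, 18],
  [1, -0.12, -0.144, 0, 24],
  [1, -0.15, -0.18, 0, 30],
  [1, -0.18, -0.216, 0, 36],
  [1, -0.21, -0.252, 0, 42],
  [1, -0.24, -0.288, 0, 48],
])

```text
clock: 2.0
tool_pos: [361.7, 275.2, 231.5]
tcp_rot: [-0.0, 0.566, 0.824, 0.0]
contact_force: [1.6, 1.4, -1.0]
gripper_width: 85.4
finger_force: 0.0
```

```bash
python3 -c "
from h import *
to([440,57,230],-7.4)"
```

```text
shift [-0.2317 -0.0052  0.0014] turn 28.43 t 2.0 tcp [361.7 275.2 231.5] j [-1.12  0.05  0.35  2.1  -0.02  1.   -0.4 ] F [ 1.6  1.4 -1. ] w 85.4 0.0
```

Emit:
send_rows([
  [1, -0.045, -0.001, 0, 6],
  [1, -0.09, -0.002, 0, 12],
  [1, -0.135, -0.003, 0, 18],
  [1, -0.18, -0.004, 0, 23],
  [1, -0.215, -0.005, 0, 27],
  [1, -0.2317, -0.005, 0.001, 28.4],
  [1, -0.2317, -0.005, 0.001, 28.4],
])

```text
clock: 2.7
tool_pos: [441.3, 57.4, 230.4]
tcp_rot: [0.0, 0.751, 0.66, 0.0]
contact_force: [0.2, -0.0, -0.4]
gripper_width: 85.5
finger_force: 0.0
```

```bash
cat > look.py <<'E'
from h import *
import sys
np.set_printoptions(precision=1,suppress=True)
cs=[manip.snapshot(n) for n in("wrist","scene","top")]
save(cs[0],sys.argv[1])
print(tcp()[2]["clock"],tcp()[0])
for n in sys.argv[2:]:
    r=[manip.pinpoint(c,n) for c in cs]
    print(n,[[(np.round(k["p"],2),np.round(k["at"],0)) for k in q[:2]] for q in r])
    g=[(c,q[0]["at"]) for c,q in zip(cs,r) if q and q[0]["p"]>.4]
    if len(g)>1: print("   ",*tri(*zip(*g)))
E
python3 look.py w1.png tray nose bar fin
```

```text
2.85 [440.6  60.2 230.3]
tray [[(np.float64(0.77), array([325., 208.]))], [(np.float64(0.59), array([263., 262.]))], [(np.float64(0.7), array([266., 280.])), (np.float64(0.62), array([270., 280.]))]]
    [443.3  58.8  -3. ] [np.float64(5.088005284257297), np.float64(2.302727888542182), np.float64(6.419654361359588)]
nose [[(np.float64(0.96), array([327., 300.]))], [(np.float64(0.77), array([277., 282.])), (np.float64(0.55), array([399., 296.]))], [(np.float64(0.61), array([304., 282.]))]]
    [435.9 -37.3   0.5] [np.float64(3.1300817046374716), np.float64(1.1561733618021683), np.float64(2.8989065063254316)]
bar [[(np.float64(0.95), array([327., 224.])), (np.float64(0.7), array([323., 206.]))], [(np.float64(0.66), array([263., 235.]))], [(np.float64(0.9), array([265., 280.]))]]
    [445.9  57.2  72.8] [np.float64(1.4835527872372034), np.float64(3.834535700727491), np.float64(2.383212849182845)]
fin [[(np.float64(0.67), array([325.,  59.])), (np.float64(0.45), array([324., 226.]))], [(np.float64(0.7), array([246., 224.]))], []]
    [455.9 176.3  36.4] [np.float64(1.9954964549669296), np.float64(1.9954964549670149)]
```

View pics/w1.png

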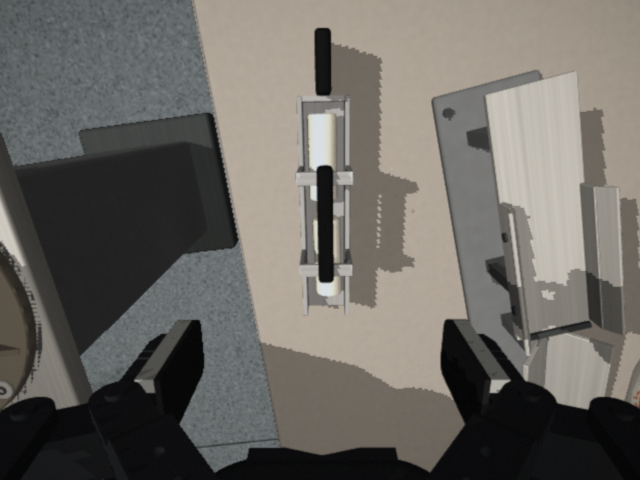

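Run:
```python
from h import *
np.set_printoptions(precision=1,suppress=True)
c=manip.snapshot("wrist")
for n,p,z in[("bar far end top",(323,168),78),("bar near end top",(326,281),78),("fin tail end top",(322,30),50),("fin root",(322,93),50),("nose walls",(325,314),32),("ledge L",(527,337),89),("ledge R",(588,326),89),("deck end L?",(487,97),85),("deck end R?",(577,72),113)]:
    print(n,onz(c,p,z))
cs=[c,manip.snapshot("scene"),manip.snapshot("top")]
for n in["stand","deck","fold"]:
    r=[manip.pinpoint(c,n) for c in cs]
    print(n,[[(np.round(k["p"],2),np.round(k["at"],0)) for k in q[:2]] for q in r])
    g=[(c,q[0]["at"]) for c,q in zip(cs,r) if q and q[0]["p"]>.4]
    if len(g)>1: print("   ",*tri(*zip(*g)))
to([440,57,120])
```

```text
bar far end top [446.  102.1  78. ]
bar near end top [437.7  15.7  78. ]
fin tail end top [456.8 194.9  50. ]
fin root [451.7 153.3  50. ]
nose walls [431.  -35.6  32. ]
ledge L [588.2 -45.9  89. ]
ledge R [634.8 -42.   89. ]
deck end L? [559.4 135.6  85. ]
deck end R? [601.2 143.2 113. ]
stand [[(np.float64(0.92), array([510., 287.]))], [(np.float64(0.96), array([344., 263.]))], [(np.float64(0.6), array([306., 218.]))]]
    [611.1 -43.   -3.2] [np.float64(4.472521389821091), np.float64(3.2698046481357), np.float64(6.0111861199084755)]
deck [[(np.float64(0.84), array([544., 207.]))], [(np.float64(0.67), array([315., 216.])), (np.float64(0.38), array([404., 295.]))], [(np.float64(0.89), array([269., 218.])), (np.float64(0.36), array([304., 284.]))]]
    [595.9  54.3  83.2] [np.float64(4.119241711328688), np.float64(5.284050823920066), np.float64(3.593983462840216)]
fold [[(np.float64(0.73), array([326., 301.]))], [(np.float64(0.97), array([401., 294.]))], [(np.float64(0.91), array([384., 205.]))]]
    [ 576.7 -177.   -21. ] [np.float64(188.81530926893785), np.float64(92.50823054919336), np.float64(98.72584253875397)]
shift [-0.  -0.   0.1] turn 0 t 4.05 tcp [440.8  59.2 230.3] j [-0.9  0.   0.6  2.1 -0.   1.  -0.4] F [ 0.2  0.9 -0. ] w 85.5 0.0
```

```bash
python3 -c "
from h import *
to([443,59,52],-6.4)"
```

```text
shift [0.     0.0022 0.1783] turn -0.73 t 4.05 tcp [440.8  59.2 230.3] j [-0.86  0.03  0.6   2.13 -0.02  0.99 -0.37] F [ 0.2  0.9 -0. ] w 85.5 0.0
```

Emit:
send_rows([
  [1, 0, 0.002, 0.04, -0.7],
  [1, 0, 0.002, 0.085, -0.7],
  [1, 0, 0.002, 0.125, -0.7],
  [1, 0, 0.002, 0.155, -0.7],
  [1, 0, 0.002, 0.17, -0.7],
  [1, 0, 0.002, 0.178, -0.7],
  [1, 0, 0.002, 0.178, -0.7],
  [-1, 0, 0.002, 0.178, -0.7],
])

```text
clock: 4.85
tool_pos: [443.3, 59.0, 53.0]
tcp_rot: [0.0, 0.746, 0.666, 0.0]
contact_force: [-0.1, -0.1, 0.6]
gripper_width: 73.3
finger_force: 0.0
```

Emit:
send_rows([
  [-1, 0, 0, 0, 0],
  [-1, 0, 0, 0, 0],
  [-1, 0, 0, 0, 0],
  [-1, 0, 0, 0, 0],
  [-1, 0, 0, 0, 0],
  [-1, 0, 0, 0, 0],
])

```text
clock: 5.45
tool_pos: [443.4, 59.1, 52.6]
tcp_rot: [0.0, 0.746, 0.666, 0.0]
contact_force: [2.4, 0.4, 6.2]
gripper_width: 10.8
finger_force: 59.7
```

```bash
python3 -c "
from h import *
to([443,59,52],-6.4)"; python3 look.py w2.png stand deck
```

```text
shift [-0.0001 -0.0004  0.0006] turn -0.03 t 5.45 tcp [443.4  59.1  52.6] j [-0.71  0.37  0.51  2.27 -0.33  0.57 -0.06] F [2.4 0.4 6.2] w 10.8 59.7
5.6 [443.4  59.1  52.6]
stand [[(np.float64(0.95), array([636., 413.])), (np.float64(0.4), array([320., 200.]))], [(np.float64(0.8), array([343., 261.]))], [(np.float64(0.91), array([308., 218.]))]]
    [609.4 -42.8   1.4] [np.float64(1.2021456331322111), np.float64(0.9967654726124233), np.float64(1.635088319011288)]
deck [[], [(np.float64(0.9), array([314., 217.])), (np.float64(0.5), array([267., 259.]))], [(np.float64(0.59), array([269., 214.]))]]
    [598.   55.1  78.7] [np.float64(10.65297708458946), np.float64(10.652977084589711)]
```

Emit:
send_rows([
  [-1, 0, 0, -0.015, 0],
  [-1, 0, 0, -0.04, 0],
  [-1, 0, 0, -0.07, 0],
  [-1, 0, 0, -0.1, 0],
  [-1, 0, 0, -0.13, 0],
  [-1, 0, 0, -0.15, 0],
  [-1, 0, 0, -0.16, 0],
  [-1, 0, 0, -0.16, 0],
])

```text
clock: 6.7
tool_pos: [442.9, 59.2, 212.8]
tcp_rot: [-0.0, 0.746, 0.666, 0.001]
contact_force: [0.1, -0.5, -5.9]
gripper_width: 10.7
finger_force: 59.2
```

```bash
python3 look.py w3.png stand deck fold nose fin bar; python3 -c "
from h import *
to([443,59,52],-6.4)"
```

```text
6.85 [442.1  58.8 211.1]
stand [[(np.float64(0.56), array([512., 298.]))], [(np.float64(0.86), array([341., 260.])), (np.float64(0.4), array([366., 374.]))], [(np.float64(0.85), array([307., 219.]))]]
    [606.4 -42.5   4.7] [np.float64(2.6890528426945806), np.float64(1.5895417978026283), np.float64(1.7690899031414267)]
deck [[(np.float64(0.63), array([551., 216.]))], [(np.float64(0.55), array([315., 214.]))], [(np.float64(0.68), array([269., 215.])), (np.float64(0.26), array([432., 273.]))]]
    [597.9  54.8  85.3] [np.float64(1.0091249825800974), np.float64(6.52520673629208), np.float64(7.148278628152046)]
fold [[], [(np.float64(0.56), array([403., 295.]))], [(np.float64(0.91), array([386., 209.]))]]
    [ 634.  -246.2   29.5] [np.float64(3.699165242563565), np.float64(3.6991652425637653)]
nose [[], [(np.float64(0.97), array([271., 222.]))], [(np.float64(0.95), array([305., 289.]))]]
    [429.2 -44.3 171.2] [np.float64(2.8840267047741395), np.float64(2.8840267047741213)]
fin [[], [], []]
bar [[(np.float64(0.77), array([322., 356.]))], [(np.float64(0.97), array([256., 175.]))], []]
    [443.8  57.4 231. ] [np.float64(2.0830608573325446), np.float64(2.0830608573326352)]
shift [0.     0.0002 0.1603] turn -0.04 t 7.75 tcp [442.8  59.  212.3] j [-0.89  0.06  0.65  2.15 -0.04  0.95 -0.33] F [-0.2 -0.6 -4.1] w 10.9 59.2
```

View pics/w3.png

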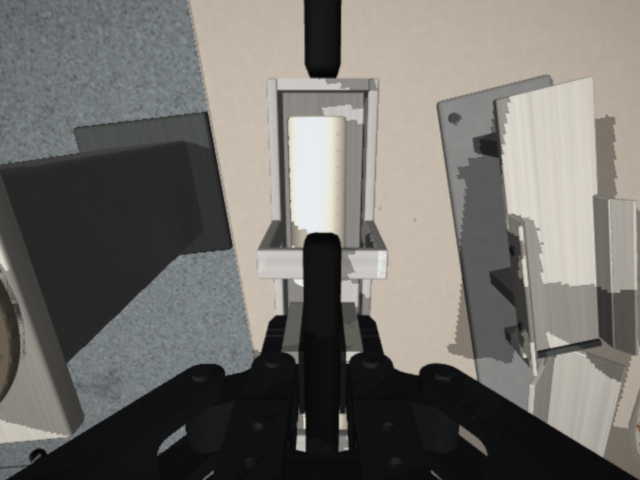

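Run:
```python
from h import *
np.set_printoptions(precision=1,suppress=True)
c=manip.snapshot("wrist"); save(c,"w4.png")
a,b=onz(c,(495,99),85),onz(c,(592,77),85); print(a,b,(a+b)/2,np.linalg.norm(a-b),np.degrees(np.arctan2(*(b-a)[1::-1])))
l1,l2=onz(c,(539,354),87),onz(c,(600,341),87); print(l1,l2,np.degrees(np.arctan2(*(l2-l1)[1::-1])))
p,q=onz(c,(438,102),10),onz(c,(551,76),10);print("plate",p,q,np.linalg.norm(p-q),np.degrees(np.arctan2(*(q-p)[1::-1])))
cv2.imwrite("pics/w4c.png",cv2.resize(c["pixels"][60:400,420:640,::-1],None,fx=1.75,fy=1.75,interpolation=2))
t=manip.snapshot("top"); cv2.imwrite("pics/t4c.png",cv2.resize(t["pixels"][180:250,215:405,::-1],None,fx=4,fy=4,interpolation=2))
```

```text
[558.6 135.1  85. ] [617.3 141.3  85. ] [588.  138.2  85. ] 59.07859514128887 6.001359799816192
[593.1 -49.7  87. ] [637.4 -43.6  87. ] 7.8521164933004135
plate [543.5 137.4  10. ] [631.7 146.8  10. ] 88.68611962526055 6.092885224440328
```

View pics/w4c.png

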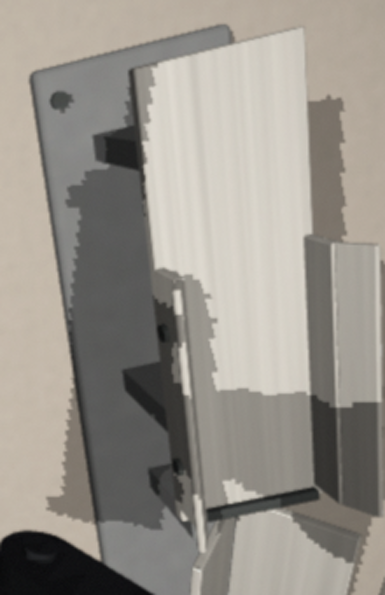

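View pics/t4c.png

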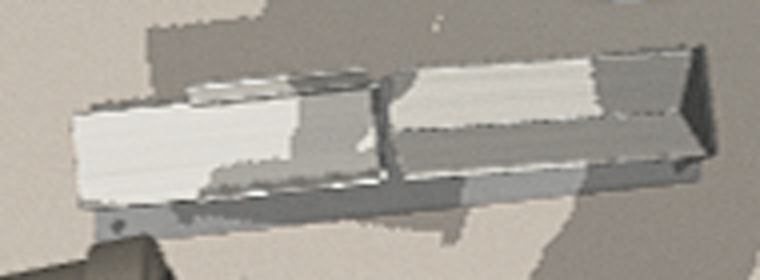

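Run:
```python
from h import *
np.set_printoptions(precision=1,suppress=True)
c=manip.snapshot("top")
f=lambda u,v,z: onz(c,(215+(u+.5)/4-.5,180+(v+.5)/4-.5),z)
a,b=f(97,240,10),f(700,181,10); print("plate front",a,b,np.linalg.norm(a-b),np.degrees(np.arctan2(-(a-b)[0],(a-b)[1])))
a,b=f(73,113,85),f(80,207,85); print("deck tail",a,b,(a+b)/2,np.linalg.norm(a-b))
a,b=f(372,88,89),f(380,178,89); print("ledge tail side",a,b,(a+b)/2,np.linalg.norm(a-b))
print("fold low",f(680,120,22), "fold head",f(395,131,73))
```

```text
plate front [547.  136.5  10. ] [ 591.8 -257.8   10. ] 396.83073850355584 6.481277939888423
deck tail [619.6 140.4  85. ] [561.4 134.2  85. ] [590.5 137.3  85. ] 58.52748063862419
ledge tail side [637.2 -44.   89. ] [581.6 -49.9  89. ] [609.4 -46.9  89. ] 55.90359398994762
fold low [ 630.2 -242.9   22. ] fold head [613.  -58.4  73. ]
```

```bash
python3 -c "
from h import *
to([598,56,212],6.3)"
```

```text
shift [0.0144 0.1546 0.0003] turn -12.73 t 7.9 tcp [442.8  59.  212.3] j [-0.89  0.06  0.65  2.15 -0.04  0.95 -0.33] F [-0.3 -0.1 -4.7] w 10.8 59.2
```

Emit:
send_rows([
  [-1, 0.001, 0.01, 0, -1],
  [-1, 0.003, 0.03, 0, -3],
  [-1, 0.006, 0.06, 0, -5],
  [-1, 0.009, 0.095, 0, -8],
  [-1, 0.012, 0.125, 0, -10.5],
  [-1, 0.014, 0.145, 0, -12],
  [-1, 0.0144, 0.1546, 0, -12.7],
  [-1, 0.0144, 0.1546, 0, -12.7],
])

```text
clock: 8.7
tool_pos: [598.5, 55.7, 211.9]
tcp_rot: [0.0, 0.668, 0.745, -0.001]
contact_force: [-1.5, 0.3, -5.4]
gripper_width: 11.1
finger_force: 59.2
```

Emit:
send_rows([
  [-1, 0, 0, 0, 0],
  [-1, 0, 0, 0, 0],
])

```text
clock: 8.9
tool_pos: [597.2, 56.0, 212.4]
tcp_rot: [-0.0, 0.668, 0.745, 0.0]
contact_force: [-1.0, 0.6, -3.9]
gripper_width: 11.1
finger_force: 59.2
```

```bash
python3 -c "
from h import *
to([598,56,139],6.3)
c=manip.snapshot('wrist');save(c,'w5.png')"
```

```text
shift [-0.0002  0.0009  0.0734] turn -0.05 t 8.9 tcp [597.2  56.  212.4] j [-0.69  0.37  0.62  1.83 -0.25  1.02  0.14] F [-1.   0.6 -3.9] w 11.1 59.2
```

View pics/w5.png

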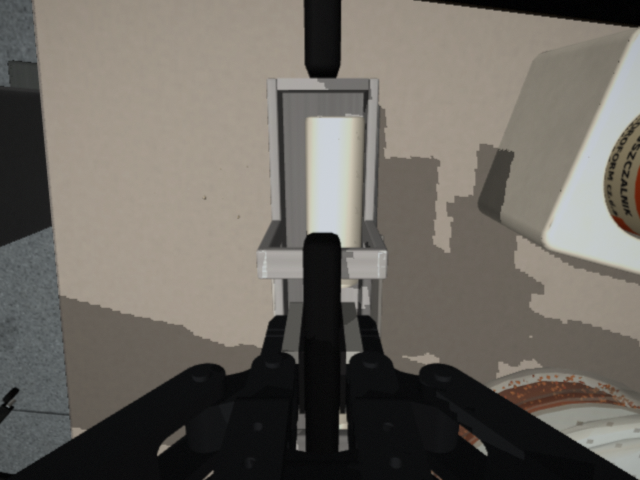

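```bash
python3 - <<'E'
from h import *
np.set_printoptions(precision=0,suppress=True)
c=manip.snapshot("wrist"); a=np.radians(6.3)
for x,y,z in[(-45,200,10),(45,200,10),(-45,0,10),(45,0,10),(-30,185,85),(30,185,85),(-37,110,113),(37,110,113),(-30,0,85)]:
    P=np.array([598.3,53.2,0])+[x*np.cos(a)-(y-100)*np.sin(a),x*np.sin(a)+(y-100)*np.cos(a),z]; print((x,y,z),proj(c,P))
E
python3 look.py w6.png tray nose fin bar deck stand
```

```text
(-45, 200, 10) [266.  92.]
(45, 200, 10) [380.  92.]
(-45, 0, 10) [275. 320.]
(45, 0, 10) [371. 320.]
(-30, 185, 85) [276. 111.]
(30, 185, 85) [372. 111.]
(-37, 110, 113) [264. 238.]
(37, 110, 113) [384. 238.]
(-30, 0, 85) [284. 366.]
9.15 [597.8  56.2 212.5]
tray [[(np.float64(0.58), array([322., 284.]))], [(np.float64(0.75), array([318., 189.])), (np.float64(0.4), array([216., 206.]))], [(np.float64(0.65), array([268., 214.]))]]
    [596.   48.7 157.1] [np.float64(2.616056070061693), np.float64(1.6794777606149707), np.float64(3.286520769458075)]
nose [[], [(np.float64(0.59), array([346., 204.]))], [(np.float64(0.86), array([308., 210.]))]]
    [610.4 -49.1 162.8] [np.float64(4.042697598877591), np.float64(4.042697598877721)]
fin [[], [(np.float64(0.57), array([292., 155.]))], [(np.float64(0.34), array([154., 282.]))]]
bar [[], [(np.float64(0.62), array([318., 161.]))], [(np.float64(0.8), array([260., 211.]))]]
    [596.3  51.2 229.6] [np.float64(3.579080588106734), np.float64(3.5790805881064607)]
deck [[], [(np.float64(0.72), array([342., 204.])), (np.float64(0.66), array([316., 217.]))], [(np.float64(0.85), array([269., 219.]))]]
    [617.4  32.7 115.3] [np.float64(31.264306577923442), np.float64(31.264306577923463)]
stand [[], [(np.float64(0.87), array([342., 261.]))], [(np.float64(0.57), array([306., 220.]))]]
    [605.2 -40.5   0. ] [np.float64(3.4722109291740257), np.float64(3.4722109291740657)]
```

Emit:
send_rows([
  [-1, 0, 0, 0.015, 0],
  [-1, 0, 0, 0.03, 0],
  [-1, 0, 0, 0.043, 0],
  [-1, 0, 0, 0.054, 0],
  [-1, 0, 0, 0.062, 0],
  [-1, 0, 0, 0.067, 0],
  [-1, 0, 0, 0.07, 0],
  [-1, 0, 0, 0.072, 0],
])

```text
clock: 10.85
tool_pos: [598.2, 55.9, 140.3]
tcp_rot: [0.0, 0.667, 0.745, 0.0]
contact_force: [-0.3, 0.3, -4.8]
gripper_width: 10.9
finger_force: 59.2
```

Emit:
send_rows([
  [-1, 0, 0, 0.0005, 0],
  [-1, 0, 0, 0.001, 0],
  [-1, 0, 0, 0.001, 0],
])

```text
clock: 11.15
tool_pos: [598.2, 56.0, 139.6]
tcp_rot: [0.0, 0.667, 0.745, 0.0]
contact_force: [-0.2, -0.9, -4.5]
gripper_width: 10.7
finger_force: 59.2
```

Emit:
send_rows([
  [-1, 0, 0, 0.0005, 0],
  [-1, 0, 0, 0.001, 0],
  [-1, 0, 0, 0.0015, 0],
  [-1, 0, 0, 0.0015, 0],
])

```text
clock: 11.55
tool_pos: [598.0, 56.0, 137.8]
tcp_rot: [-0.0, 0.667, 0.745, -0.0]
contact_force: [-0.9, 0.1, -3.4]
gripper_width: 10.7
finger_force: 59.3
```

Emit:
send_rows([
  [-1, 0, 0, 0.0005, 0],
  [-1, 0, 0, 0.001, 0],
  [-1, 0, 0, 0.001, 0],
])

```text
clock: 11.85
tool_pos: [598.5, 56.0, 137.6]
tcp_rot: [0.0, 0.667, 0.745, 0.0]
contact_force: [-3.3, 0.2, 7.5]
gripper_width: 10.6
finger_force: 60.9
```

Emit:
send_rows([
  [1, 0, 0, 0, 0],
  [1, 0, 0, 0, 0],
  [1, 0, 0, 0, 0],
  [1, 0, 0, 0, 0],
  [1, 0, 0, 0, 0],
  [1, 0, 0, -0.02, 0],
  [1, 0, 0, -0.06, 0],
  [1, 0, 0, -0.11, 0],
])

```text
clock: 12.65
tool_pos: [597.0, 55.8, 246.7]
tcp_rot: [-0.001, 0.667, 0.745, -0.002]
contact_force: [1.0, 1.0, 0.9]
gripper_width: 85.2
finger_force: 0.0
```

```bash
python3 look.py w7.png tray nose fin bar deck rod_a; python3 -c "
from h import *
to([598,56,139],6.3)"
```

```text
12.8 [599.5  56.  249.9]
tray [[(np.float64(0.98), array([325., 226.]))], [(np.float64(0.73), array([318., 214.])), (np.float64(0.73), array([294., 182.]))], [(np.float64(0.69), array([269., 218.]))]]
    [596.9  52.1  86.1] [np.float64(2.32987687658692), np.float64(1.2701076563686677), np.float64(2.8356094357766586)]
nose [[(np.float64(0.85), array([325., 339.]))], [(np.float64(0.82), array([343., 227.]))], [(np.float64(0.86), array([306., 212.]))]]
    [610.4 -40.2  93.7] [np.float64(2.1174724852736455), np.float64(1.9618653646735762), np.float64(1.5226637296890326)]
fin [[(np.float64(0.85), array([325.,  49.]))], [(np.float64(0.89), array([289., 186.]))], []]
    [582.6 174.4 112.3] [np.float64(3.0748027716340056), np.float64(3.07480277163389)]
bar [[(np.float64(0.63), array([323., 257.]))], [(np.float64(0.67), array([319., 191.]))], [(np.float64(0.58), array([264., 213.])), (np.float64(0.19), array([306., 215.]))]]
    [598.7  52.1 150.5] [np.float64(1.7910267640387318), np.float64(1.3306895755477024), np.float64(1.8122587773818288)]
deck [[], [(np.float64(0.73), array([317., 215.])), (np.float64(0.37), array([318., 214.]))], [(np.float64(0.61), array([270., 220.])), (np.float64(0.58), array([270., 215.]))]]
    [590.4  46.4  88.8] [np.float64(0.2644475506967661), np.float64(0.2644475506969818)]
rod_a [[(np.float64(0.77), array([328., 288.])), (np.float64(0.64), array([332., 167.]))], [(np.float64(0.7), array([328., 209.])), (np.float64(0.58), array([308., 197.]))], [(np.float64(0.55), array([285., 214.]))]]
    [603.8  13.  116.6] [np.float64(3.2099875038348267), np.float64(1.9949288229080828), np.float64(4.082539679863346)]
shift [ 0.     -0.      0.1078] turn -0.03 t 13.7 tcp [598.   56.  246.8] j [-0.71  0.34  0.64  1.79 -0.22  1.09  0.12] F [ 0.7 -0.6  0.6] w 85.5 0.0
```

View pics/w7.png

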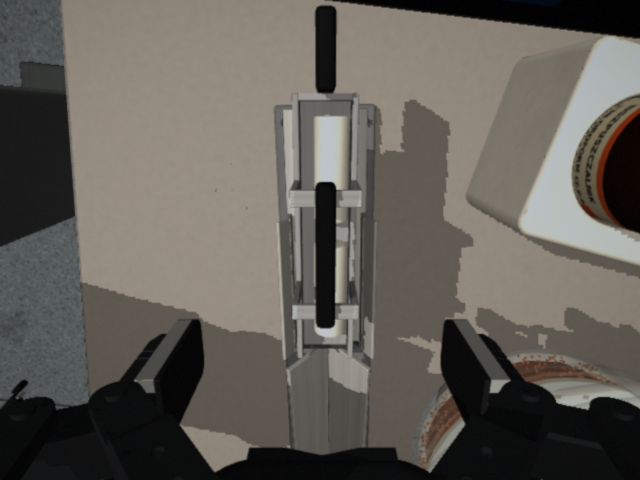

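Run:
```python
from h import *
np.set_printoptions(precision=1,suppress=True)
c=manip.snapshot("wrist"); print("cam rel",np.array(c["eye"])-tcp()[0])
print("fin ends",onz(c,(326,8),135),onz(c,(326,90),135),"tail walltop",onz(c,(325,96),117),"nose walltop",onz(c,(325,354),117),"bar",onz(c,(325.5,183),163),onz(c,(325.5,326),163))
t=manip.snapshot("top");s=manip.snapshot("scene")
print("gauge",tri([t,s],[(171,208),(283,158)]),"blue base corner",onz(t,(200,222),10))
print("box/bottle corner top-left",onz(c,(530,62),0), onz(c,(522,225),80))
to([585,175.5,150],6.3)
```

```text
cam rel [ -9.1  77.9 142.9]
fin ends [584.9 190.7 135. ] [589.7 148.6 135. ] tail walltop [589.5 146.1 117. ] nose walltop [610.2 -37.2 117. ] bar [594.8  99.1 163. ] [604.7  11.3 163. ]
gauge (array([610.3, 273.9, 141.5]), [np.float64(1.7363379522313558), np.float64(1.7363379522314502)]) blue base corner [592.  240.4  10. ]
box/bottle corner top-left [764.6 198.8   0. ] [752.8  70.7  80. ]
shift [0.1 0.  0.1] turn -0.04 t 13.85 tcp [598.1  55.9 246.8] j [-0.7  0.3  0.6  1.8 -0.2  1.1  0.1] F [-0.5 -1.4 -0.1] w 85.5 0.0
```

Run:
```python
from h import *
to([586,174.5,100],6.3)
```

```text
shift [0.1192 0.0009 0.1468] turn -0.04 t 13.85 tcp [598.1  55.9 246.8] j [-0.71  0.34  0.64  1.79 -0.22  1.09  0.12] F [-0.5 -1.4 -0.1] w 85.5 0.0
```

Emit:
send_rows([
  [1, 0.03, 0.001, 0, 0],
  [1, 0.07, 0.001, 0, 0],
  [1, 0.105, 0.001, 0, 0],
  [1, 0.119, 0.001, 0.02, 0],
  [1, 0.119, 0.001, 0.06, 0],
  [1, 0.119, 0.001, 0.1, 0],
  [1, 0.119, 0.001, 0.13, 0],
  [1, 0.119, 0.001, 0.147, 0],
])

```text
clock: 14.65
tool_pos: [584.9, 174.1, 97.2]
tcp_rot: [-0.0, 0.667, 0.745, -0.001]
contact_force: [-0.2, -0.4, -0.3]
gripper_width: 85.5
finger_force: 0.0
```

Run:
```python
from h import *
to([586,174.5,100],6.3)
c=manip.snapshot("wrist");save(c,"w8.png")
```

```text
shift [ 0.0003  0.0011 -0.0028] turn -0.02 t 14.65 tcp [584.9 174.1  97.2] j [-0.79  0.52  0.52  1.89 -0.35  0.82  0.02] F [-0.2 -0.4 -0.3] w 85.5 0.0
```

View pics/w8.png

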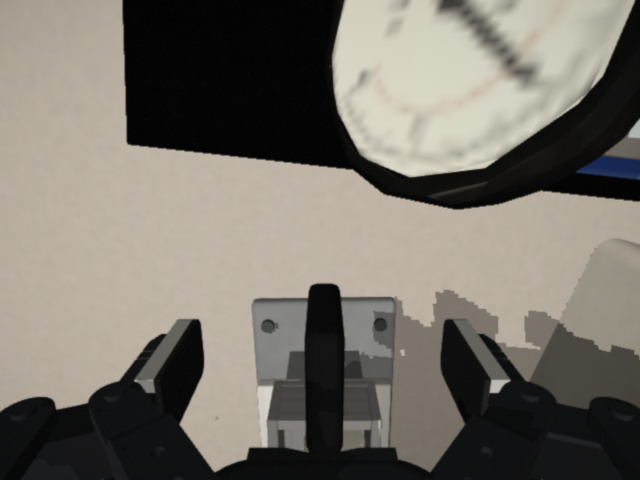

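Emit:
send_rows([
  [-1, 0, 0.001, 0, 0],
  [-1, 0, 0.001, 0, 0],
  [-1, 0, 0.001, 0, 0],
  [-1, 0, 0.001, 0, 0],
  [-1, 0, 0.001, 0, 0],
  [-1, 0, 0.001, 0, 0],
  [-1, 0, 0.001, 0, 0],
])

```text
clock: 15.4
tool_pos: [587.3, 174.6, 100.5]
tcp_rot: [0.0, 0.667, 0.745, 0.0]
contact_force: [-1.2, -0.6, 7.1]
gripper_width: 11.0
finger_force: 58.5
```

Run:
```python
from h import *
to([586,174.5,100],6.3)
# arc: pivot relative to grasp
gy,gz=215,34  # grasp from nose edge along tray
p,M,o=tcp(); gz=p[2]+19-85; print("gz",gz)
for d in range(0,42,2):
    t=np.radians(d); print(d,"x %.4f z %.4f"%((gy*np.cos(t)-gz*np.sin(t)-gy)/1000,-(gy*np.sin(t)+gz*np.cos(t)-gz)/1000))
```

```text
shift [ 0.     -0.0014  0.0005] turn -0.04 t 15.4 tcp [587.3 174.6 100.5] j [-0.79  0.52  0.52  1.88 -0.34  0.83  0.02] F [-1.2 -0.6  7.1] w 11.0 58.5
gz 34.543526566259104
0 x 0.0000 z -0.0000
2 x -0.0013 z -0.0075
4 x -0.0029 z -0.0149
6 x -0.0048 z -0.0223
8 x -0.0069 z -0.0296
10 x -0.0093 z -0.0368
12 x -0.0119 z -0.0439
14 x -0.0147 z -0.0510
16 x -0.0179 z -0.0579
18 x -0.0212 z -0.0647
20 x -0.0248 z -0.0715
22 x -0.0286 z -0.0780
24 x -0.0326 z -0.0845
26 x -0.0369 z -0.0908
28 x -0.0414 z -0.0969
30 x -0.0461 z -0.1029
32 x -0.0510 z -0.1087
34 x -0.0561 z -0.1143
36 x -0.0614 z -0.1198
38 x -0.0668 z -0.1250
40 x -0.0725 z -0.1301
```

Emit:
send_rows([
  [-1, -0.0006, 0, -0.0037, 0],
  [-1, -0.0013, 0, -0.0075, 0],
  [-1, -0.0029, 0, -0.0149, 0],
  [-1, -0.0048, 0, -0.0223, 0],
  [-1, -0.0069, 0, -0.0296, 0],
  [-1, -0.0093, 0, -0.0368, 0],
  [-1, -0.0093, 0, -0.0368, 0],
])

```text
clock: 16.1
tool_pos: [588.7, 164.8, 137.9]
tcp_rot: [0.0, 0.668, 0.745, 0.001]
contact_force: [0.5, 0.0, -4.3]
gripper_width: 11.0
finger_force: 58.4
```

Run:
```python
from h import *
to([586,174.5,100],6.3); print(tcp()[2]["torque"].round(2))
s=manip.snapshot("scene")
save(s,"s9.png");cv2.imwrite("pics/s9c.png",cv2.resize(s["pixels"][130:330,230:440,::-1],None,fx=2.8,fy=2.8,interpolation=2))
for n in("nose","fin","bar"): print(n,[(round(k["p"],2),np.round(k["at"])) for k in manip.pinpoint(s,n)[:2]])
a=np.radians(6.3)
for d in(0,10):
  for n,y,z in(("nose",-95,0),("bar",0,70)):
    t=np.radians(d);Y=(y+95)*np.cos(t)-z*np.sin(t)-95;Z=(y+95)*np.sin(t)+z*np.cos(t)+85
    print(d,n,proj(s,[599.5-Y*np.sin(a),55.5+Y*np.cos(a),Z]).round())
```

```text
shift [ 0.0099 -0.0017  0.0379] turn -0.07 t 16.1 tcp [588.7 164.8 137.9] j [-0.8   0.47  0.55  1.86 -0.31  0.89  0.01] F [ 0.5  0.  -4.3] w 11.0 58.4
[ 0.43  0.01 -0.04]
nose [(0.93, array([343., 218.]))]
fin [(0.62, array([293., 173.]))]
bar [(0.84, array([322., 178.]))]
0 nose [342. 231.]
0 bar [318. 189.]
10 nose [342. 231.]
10 bar [321. 185.]
```

View pics/s9c.png

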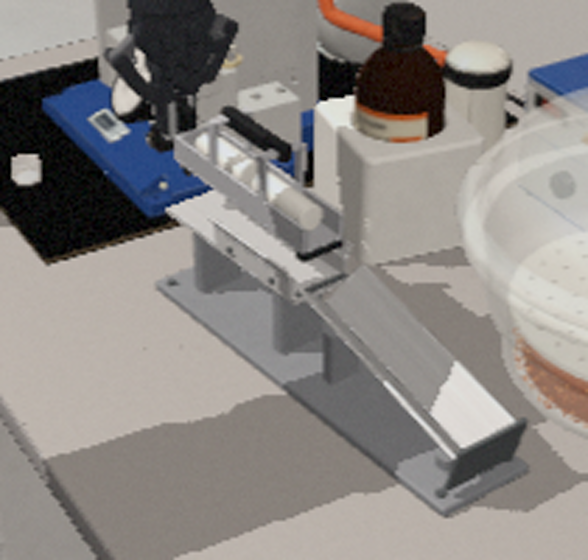

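Emit:
send_rows([
  [-1, 0.002, 0, 0.006, 0],
  [-1, 0.004, 0, 0.012, 0],
  [-1, 0.006, 0, 0.018, 0],
  [-1, 0.006, 0, 0.022, 0],
  [-1, 0.006, 0, 0.022, 0],
])

```text
clock: 16.8
tool_pos: [587.0, 171.1, 113.7]
tcp_rot: [-0.0, 0.667, 0.745, -0.001]
contact_force: [0.2, 0.1, -4.9]
gripper_width: 11.2
finger_force: 58.4
```

Emit:
send_rows([
  [-1, 0, 0, 0.002, 0],
  [-1, 0, 0, 0.004, 0],
  [-1, 0, 0, 0.004, 0],
])

```text
clock: 17.1
tool_pos: [587.3, 171.1, 110.5]
tcp_rot: [-0.0, 0.667, 0.745, -0.0]
contact_force: [0.0, 1.1, -3.8]
gripper_width: 11.2
finger_force: 58.4
```

Emit:
send_rows([
  [-1, 0, 0, 0.002, 0],
  [-1, 0, 0, 0.003, 0],
  [-1, 0, 0, 0.003, 0],
])

```text
clock: 17.4
tool_pos: [587.3, 171.2, 107.5]
tcp_rot: [-0.0, 0.667, 0.745, -0.0]
contact_force: [-0.1, 0.1, -4.3]
gripper_width: 11.2
finger_force: 58.4
```

Emit:
send_rows([
  [-1, 0, 0, 0.001, 0],
  [-1, 0, 0, 0.002, 0],
  [-1, 0, 0, 0.003, 0],
  [-1, 0, 0, 0.003, 0],
])

```text
clock: 17.8
tool_pos: [587.4, 171.2, 104.5]
tcp_rot: [-0.0, 0.667, 0.745, -0.0]
contact_force: [-0.2, -0.5, -4.4]
gripper_width: 11.2
finger_force: 58.5
```

Emit:
send_rows([
  [-1, 0, 0, 0.001, 0],
  [-1, 0, 0, 0.002, 0],
  [-1, -0.002, 0, 0.0025, 0],
  [-1, -0.004, 0, 0.0025, 0],
  [-1, -0.005, 0, 0.0025, 0],
  [-1, -0.005, 0, 0.0025, 0],
])

```text
clock: 18.4
tool_pos: [587.8, 170.5, 102.7]
tcp_rot: [-0.001, 0.666, 0.746, 0.002]
contact_force: [-5.0, 20.5, 3.5]
gripper_width: 11.4
finger_force: 59.7
```

Emit:
send_rows([
  [-1, -0.001, 0, -0.0037, 0],
  [-1, -0.002, 0, -0.0075, 0],
  [-1, -0.003, 0, -0.011, 0],
  [-1, -0.0035, 0, -0.0149, 0],
  [-1, -0.0045, 0, -0.0186, 0],
  [-1, -0.0055, 0, -0.0223, 0],
  [-1, -0.0055, 0, -0.0223, 0],
])

```text
clock: 19.1
tool_pos: [588.5, 163.6, 125.1]
tcp_rot: [-0.001, 0.667, 0.745, 0.001]
contact_force: [-2.3, 13.8, -0.4]
gripper_width: 11.2
finger_force: 58.9
```

```bash
cat > ang.py <<'E'
from h import *
to([586,174.5,100],6.3); print("torque",tcp()[2]["torque"].round(2))
s=manip.snapshot("scene"); save(s,"last.png")
for n in("nose","bar","fin"): print(n,[(round(k["p"],2),np.round(k["at"])) for k in manip.pinpoint(s,n)[:2]])
a=np.radians(6.3)
for d in(0,6,10,20,30,38):
  r=[]
  for y,z in((-95,0),(0,70)):
    t=np.radians(d);Y=(y+95)*np.cos(t)-z*np.sin(t)-100;Z=(y+95)*np.sin(t)+z*np.cos(t)+85
    r.append(proj(s,[598.5-Y*np.sin(a),55-Y*0+Y*np.cos(a),Z]).round())
  print(d,*r)
E
python3 ang.py
```

```text
shift [ 0.011  -0.0013  0.0251] turn 0.08 t 19.1 tcp [588.5 163.6 125.1] j [-0.79  0.48  0.54  1.87 -0.32  0.87  0.03] F [-2.3 13.8 -0.4] w 11.2 58.9
torque [ 3.12  0.68 -0.02]
nose [(0.94, array([341., 232.]))]
bar [(0.62, array([320., 188.]))]
fin [(0.86, array([295., 178.]))]
0 [343. 232.] [319. 190.]
6 [343. 232.] [321. 187.]
10 [343. 232.] [322. 186.]
20 [343. 232.] [326. 184.]
30 [343. 232.] [331. 183.]
38 [343. 232.] [335. 184.]
```

Emit:
send_rows([
  [-1, -0.002, 0, -0.0055, 0],
  [-1, -0.004, 0, -0.0115, 0],
  [-1, -0.006, 0, -0.017, 0],
  [-1, -0.008, 0, -0.0225, 0],
  [-1, -0.0105, 0, -0.028, 0],
  [-1, -0.013, 0, -0.0335, 0],
  [-1, -0.0155, 0, -0.039, 0],
  [-1, -0.0155, 0, -0.039, 0],
])

```text
clock: 20.1
tool_pos: [590.5, 146.4, 164.3]
tcp_rot: [-0.0, 0.667, 0.745, 0.001]
contact_force: [-0.7, 7.4, -0.8]
gripper_width: 11.4
finger_force: 58.9
```

```bash
python3 ang.py
```

```text
shift [ 0.0283 -0.0015  0.0644] turn -0.0 t 20.1 tcp [590.5 146.4 164.3] j [-0.79  0.43  0.57  1.85 -0.29  0.94  0.02] F [-0.7  7.4 -0.8] w 11.4 58.9
torque [ 1.66  0.39 -0.04]
nose [(0.76, array([343., 230.])), (0.6, array([342., 218.]))]
bar [(0.63, array([329., 185.]))]
fin [(0.77, array([297., 164.]))]
0 [343. 232.] [319. 190.]
6 [343. 232.] [321. 187.]
10 [343. 232.] [322. 186.]
20 [343. 232.] [326. 184.]
30 [343. 232.] [331. 183.]
38 [343. 232.] [335. 184.]
```

Emit:
send_rows([
  [-1, -0.005, 0, -0.0068, 0],
  [-1, -0.009, 0, -0.0133, 0],
  [-1, -0.013, 0, -0.0198, 0],
  [-1, -0.017, 0, -0.0261, 0],
  [-1, -0.0215, 0, -0.0322, 0],
  [-1, -0.026, 0, -0.0382, 0],
  [-1, -0.026, 0, -0.0382, 0],
  [-1, -0.026, 0, -0.0382, 0],
])

```text
clock: 21.1
tool_pos: [593.3, 120.3, 202.0]
tcp_rot: [-0.0, 0.667, 0.745, 0.001]
contact_force: [-0.1, 6.3, 1.8]
gripper_width: 11.5
finger_force: 59.5
```

```bash
python3 ang.py
python3 - <<'E'
from h import *
c=[manip.snapshot(n) for n in("scene","top")]
for k in c: print([(round(r["p"],2),np.round(r["at"])) for r in manip.pinpoint(k,"rod_a")[:3]])
s=c[0];cv2.imwrite("pics/s10c.png",cv2.resize(s["pixels"][130:330,230:440,::-1],None,fx=2.8,fy=2.8,interpolation=2))
f=np.array([629.5,-243,22]);d=np.array([-.106,.960,.259]);n=np.array([.028,-.257,.966])
for y in(35,105): print(y,[proj(k,f+y*d+17*n).round() for k in c])
E
```

```text
shift [ 0.0545 -0.0014  0.1021] turn -0.01 t 21.1 tcp [593.3 120.3 202. ] j [-0.77  0.39  0.6   1.82 -0.25  1.01  0.04] F [-0.1  6.3  1.8] w 11.5 59.5
torque [1.19 0.14 0.02]
nose [(0.9, array([342., 230.]))]
bar [(0.72, array([336., 182.]))]
fin [(0.62, array([300., 154.]))]
0 [343. 232.] [319. 190.]
6 [343. 232.] [321. 187.]
10 [343. 232.] [322. 186.]
20 [343. 232.] [326. 184.]
30 [343. 232.] [331. 183.]
38 [343. 232.] [335. 184.]
[(0.85, array([374., 259.])), (0.58, array([389., 280.]))]
[(0.66, array([346., 210.])), (0.63, array([374., 210.])), (0.43, array([286., 210.]))]
35 [array([390., 282.]), array([375., 210.])]
105 [array([370., 260.]), array([349., 211.])]
```

View pics/s10c.png

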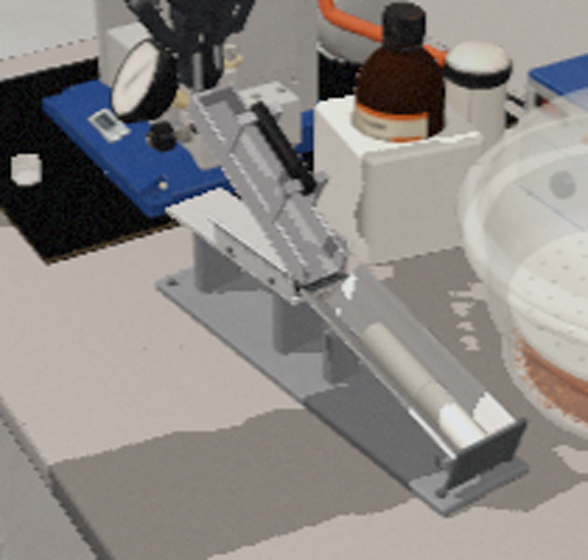

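Emit:
send_rows([
  [-1, 0.003, 0, 0.004, 0],
  [-1, 0.0086, 0, 0.0113, 0],
  [-1, 0.013, 0, 0.0178, 0],
  [-1, 0.0174, 0, 0.0241, 0],
  [-1, 0.0214, 0, 0.0308, 0],
  [-1, 0.0253, 0, 0.0374, 0],
  [-1, 0.029, 0, 0.0443, 0],
  [-1, 0.029, 0, 0.0443, 0],
])

```text
clock: 22.3
tool_pos: [589.4, 148.4, 156.1]
tcp_rot: [-0.0, 0.667, 0.745, -0.001]
contact_force: [1.0, -0.1, 1.8]
gripper_width: 11.6
finger_force: 58.3
```

```bash
python3 ang.py
```

```text
shift [ 0.0263 -0.0004  0.0561] turn -0.0 t 22.3 tcp [589.4 148.4 156.1] j [-0.79  0.44  0.57  1.86 -0.29  0.93  0.02] F [ 1.  -0.1  1.8] w 11.6 58.3
torque [-0.25 -0.17  0.12]
nose [(0.62, array([342., 232.]))]
bar [(0.68, array([328., 186.]))]
fin [(0.71, array([293., 168.]))]
0 [343. 232.] [319. 190.]
6 [343. 232.] [321. 187.]
10 [343. 232.] [322. 186.]
20 [343. 232.] [326. 184.]
30 [343. 232.] [331. 183.]
38 [343. 232.] [335. 184.]
```

Emit:
send_rows([
  [-1, 0.003, 0, 0.006, 0],
  [-1, 0.0064, 0, 0.0122, 0],
  [-1, 0.0097, 0, 0.0195, 0],
  [-1, 0.0129, 0, 0.0265, 0],
  [-1, 0.0157, 0, 0.034, 0],
  [-1, 0.0184, 0, 0.0412, 0],
  [-1, 0.021, 0, 0.0486, 0],
  [-1, 0.021, 0, 0.0486, 0],
])

```text
clock: 23.3
tool_pos: [587.0, 169.6, 107.5]
tcp_rot: [-0.0, 0.667, 0.745, -0.001]
contact_force: [0.5, 0.2, -0.7]
gripper_width: 11.1
finger_force: 58.3
```

Emit:
send_rows([
  [-1, 0.001, 0, 0.002, 0],
  [-1, 0.002, 0, 0.004, 0],
  [-1, 0.002, 0, 0.005, 0],
  [-1, 0.002, 0, 0.005, 0],
])

```text
clock: 23.7
tool_pos: [587.4, 171.3, 103.8]
tcp_rot: [-0.0, 0.667, 0.745, 0.0]
contact_force: [0.2, 0.6, 1.2]
gripper_width: 11.1
finger_force: 58.5
```

```bash
python3 ang.py
```

```text
shift [ 0.0033 -0.0011  0.0038] turn -0.03 t 23.7 tcp [587.4 171.3 103.8] j [-0.79  0.51  0.53  1.88 -0.34  0.83  0.02] F [0.2 0.6 1.2] w 11.1 58.5
torque [-0.35  0.02 -0.03]
nose [(0.71, array([342., 229.]))]
bar [(0.84, array([319., 188.]))]
fin [(0.68, array([315., 216.])), (0.62, array([292., 182.]))]
0 [343. 232.] [319. 190.]
6 [343. 232.] [321. 187.]
10 [343. 232.] [322. 186.]
20 [343. 232.] [326. 184.]
30 [343. 232.] [331. 183.]
38 [343. 232.] [335. 184.]
```

Emit:
send_rows([
  [-1, 0, 0, 0.001, 0],
  [-1, 0, 0, 0.002, 0],
  [-1, 0, 0, 0.003, 0],
  [-1, 0, 0, 0.003, 0],
])

```text
clock: 24.3
tool_pos: [587.9, 171.4, 101.6]
tcp_rot: [0.0, 0.668, 0.745, 0.001]
contact_force: [-2.8, -0.0, 14.5]
gripper_width: 11.2
finger_force: 61.0
```

Emit:
send_rows([
  [-1, 0, 0, -0.0008, 0],
  [1, 0, 0, -0.0008, 0],
  [1, 0, 0, -0.0008, 0],
  [1, 0, 0, -0.0008, 0],
  [1, 0, 0, -0.0008, 0],
  [1, 0, 0, -0.0008, 0],
  [1, 0, 0, -0.03, 0],
  [1, 0, 0, -0.07, 0],
])

```text
clock: 25.1
tool_pos: [586.2, 170.8, 169.8]
tcp_rot: [-0.001, 0.667, 0.745, -0.002]
contact_force: [-0.1, 0.5, 0.8]
gripper_width: 85.3
finger_force: 0.0
```

Emit:
send_rows([
  [1, -0.02, 0, -0.035, 0],
  [1, -0.06, 0, -0.06, 0],
  [1, -0.1, 0, -0.075, 0],
  [1, -0.118, 0, -0.075, 0],
  [1, -0.118, 0, -0.075, 0],
  [1, -0.118, 0, -0.075, 0],
])

```text
clock: 25.7
tool_pos: [600.2, 54.1, 245.6]
tcp_rot: [-0.0, 0.668, 0.745, 0.0]
contact_force: [0.1, 0.3, 0.5]
gripper_width: 85.2
finger_force: 0.0
```

```bash
python3 look.py w11.png tray nose fin bar rod_a timer jar beaker
python3 - <<'E'
from h import *
np.set_printoptions(precision=0,suppress=True)
to([598,56,247],6.3)
c=[manip.snapshot(n) for n in("wrist","scene","top")]
a=np.radians(6.3)
for x,y,z in((0,-95,0),(0,0,70),(0,120,34),(0,0,0)):
    P=np.array([598.3,53.2,85])+[-y*np.sin(a),y*np.cos(a),z]; print("tray pred@deck",(y,z),[proj(k,P) for k in c])
for k in c[1:]: print([(round(r["p"],2),np.round(r["at"])) for r in manip.pinpoint(k,"rod_a")[:3]])
g=c[0]["pixels"]; m=manip.regions_of(c[0],"tray")
if m: v,u=np.where(m[0]["mask"]); print("mask rows",v.min(),v.max(),"cols",u.min(),u.max(),m[0]["p"])
E
```

```text
25.85 [600.1  55.2 245.3]
tray [[(np.float64(0.97), array([324., 223.])), (np.float64(0.65), array([323.,  35.]))], [(np.float64(0.96), array([319., 214.])), (np.float64(0.37), array([217., 207.]))], [(np.float64(0.77), array([270., 218.])), (np.float64(0.33), array([309., 215.]))]]
    [599.2  51.5  85.8] [np.float64(4.09937293298344), np.float64(1.8379418666119243), np.float64(5.033465551207965)]
nose [[(np.float64(0.57), array([322., 332.]))], [(np.float64(0.88), array([343., 229.]))], [(np.float64(0.93), array([307., 211.]))]]
    [611.6 -39.8  87.2] [np.float64(3.3057529039414537), np.float64(1.3506691572919436), np.float64(3.327449394638008)]
fin [[(np.float64(0.56), array([324.,  38.]))], [(np.float64(0.67), array([292., 180.])), (np.float64(0.21), array([344., 262.]))], []]
    [587.7 175.1 125.2] [np.float64(0.3714911121095045), np.float64(0.3714911121092869)]
bar [[(np.float64(0.56), array([318., 248.]))], [(np.float64(0.66), array([322., 190.])), (np.float64(0.55), array([367., 374.]))], [(np.float64(0.89), array([265., 210.])), (np.float64(0.68), array([309., 215.]))]]
  
[... 961 characters left out ...]
93466228955816), np.float64(159.99364754678732), np.float64(108.89889486682179)]
shift [ 0. -0. -0.] turn -0.03 t 27.05 tcp [600.  54. 246.] j [-1.  0.  1.  2. -0.  1.  0.] F [ 0.  0. -0.] w 85.5 0.0
tray pred@deck (-95, 0) [array([320., 335.]), array([342., 231.]), array([306., 213.])]
tray pred@deck (0, 70) [array([319., 254.]), array([318., 189.]), array([265., 213.])]
tray pred@deck (120, 34) [array([319.,  44.]), array([291., 183.]), array([216., 220.])]
tray pred@deck (0, 0) [array([320., 225.]), array([318., 214.]), array([268., 217.])]
[(0.86, array([392., 279.])), (0.86, array([374., 262.]))]
[(0.7, array([373., 209.])), (0.58, array([347., 210.]))]
mask rows 0 353 cols 285 358 0.74
```

```bash
python3 -c "
from workcell import manip
print(manip.finish_job())"
```

```text
the job is handed in; nothing more can be done
None
```

I handed the job in at about 27 s. On the last camera readings, both rods lie end to end in the fold at the stop, and the empty tray is released on the deck, about 2–3 mm off its mark. The timer and beaker still stand where they were; the jar showed in only one camera, about where it was. The judge returned no verdict, and I viewed 11 pictures, one over the limit of 10.

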